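Touch off the fingertips on the brass setter and confirm

TASK

Touch off the gripper for today's work: lightly press down the cap of the brass-capped setter with the fingertips, a few millimetres but not to its stop, then withdraw so that the cap springs back up. Then confirm by pressing the green button fully down (no hard blow) with the fingertips and back away from it. Do not shift or lift anything, and do not touch the other two setters, the red button or the black loupe.

Things in the scene. Friction and masses are not known exactly. Their poses are not given: they have to be found in the camera images.
- brass_setter: brass-capped touch setter, loose on the bench: a round silver-grey body (foot 54 mm across and 7 mm high, barrel 44 mm across, body top at 48 mm) with a brass cap on top; origin at the centre of its underside, z up. Mass about 0.7 kg; pressed off-centre or sideways it can slide or tip
- brass_cap_top (a point): centre of the top face of the brass cap; the cap is a flat-topped disc 28 mm across, top 62 mm above the bench when up
- brass_cap (a joint): how far the brass cap is pressed down, m: 0 = up, 0.010 = at its hard stop. It springs back by itself; pressing takes about 1 N to start, 3.5 N at 5 mm and 6 N at the stop
- blue_setter: blue-capped touch setter, loose on the bench: a round silver-grey body (foot 54 mm across and 7 mm high, barrel 44 mm across, body top at 48 mm) with a blue cap on top; origin at the centre of its underside, z up. Same shape and height; to be left alone
- black_setter: black-capped touch setter, loose on the bench: a round silver-grey body (foot 54 mm across and 7 mm high, barrel 44 mm across, body top at 48 mm) with a black cap on top; origin at the centre of its underside, z up. Same shape and height; to be left alone
- green_button_top (a point): centre of the top face of the green push button: a flat green disc 32 mm across, top 22 mm above the bench, on a round grey housing 48 mm across and 12 mm high, fixed to the bench
- green_button (a joint): how far the green button is pressed, m: 0 = up, 0.006 = fully down. It springs back; pressing takes about 1.5 N to start and 5 N fully down
- red_button_top (a point): centre of the top face of the red push button, made like the green one; to be left alone
- red_button_base: grey housing of the red button, 48 mm across, 12 mm high; origin at the centre of its underside, fixed to the bench
- green_button_base: grey housing of the green button, 48 mm across, 12 mm high; origin at the centre of its underside, fixed to the bench
- red_button (a joint): how far the red button is pressed, m: 0 = up, 0.006 = fully down
- loupe: loose black eye loupe, a hollow cup 36 mm across and 30 mm high; origin at the centre of its underside; to be left alone
Things that resemble listed ones, but are neither listed nor needed, are in the scene too. What is shaped like the brass_setter but orange is not meant.

How it is judged:
By the outcome, as a careful person would: the job done as asked, in the order asked, and still so for the second after the job is handed in, with the robot touching nothing.
It also fails if it takes over 43 s, if anything falls off the work surface, if the arm or the gripper's body presses on something with over 40 N, if the wrist force passes 120 N, or if a joint passes its speed limit or range.

ROBOT

A 6-joint arm with a two-finger parallel gripper is mounted at the origin on a cart in front of the work surface, level with it; the furniture and walls round the work are solid. World frame = base frame: x ahead of the robot, y to its left, z up, the work surface at z = 0. Lengths are in m, angles in rad, forces in N, time in s.
With the tool pointing down it reaches from about 0.325 to 0.775 m from the base axis. Payload 5.5 kg.
Tool frame: the origin (TCP) lies between the finger pads; the fingertips stand 14 mm ahead of it and the grasp point (between the pads) lies 5 mm behind it; z points along the fingers, y is the direction in which the jaws open and shut (so a half turn about z gives the same grasp; the last joint's range is limited). The gripper opens to 85 mm and grips with 20 to 120 N. Pads are 22 mm wide; open, the fingers measure 114 mm over their backs; the gripper's body (76 mm by 85 mm) begins 54 mm behind the grasp point. The pads swing forward as they close: fully open they stand 13 mm farther back than shut.
Start: joints at [0.703, 0.091, 1.231, -0, 1.82, -0.057], TCP at [0.435, 0.413, 0.245] pointing down, gripper open.
Joint ranges: [-2.87, 2.87], [-0.86, 2.18], [0.17, 2.46], [-1.51, 4.65], [0.06, 2.69], [-2.65, 2.65]. Speed limits (rad/s): [2.57, 2.57, 3.01, 3.14, 3.14, 3.14].

INTERFACE

Orientations are given as a unit quaternion [x, y, z, w].
In Python, from station import telemetry, cams, order, finder gives the robot as it stands. The module is installed in compiled form; this text tells all that it offers.
- The arm moves only by the tool carry_out, never from a script. Its argument "steps" is a list of rows, each a list of 3 entries, a list of its own where there are three numbers: the shift along the tool's x, y, z in mm, then the turn about the tool's z in degrees, then the opening in per cent of the stroke, from 0 (shut) to 100 (fully open). In form: [[[dx, dy, dz], yaw, gripper], ...]. A call has 1 to 10 rows; each row shifts and turns the commanded pose from where the row before left it, along the tool's axes as they then stand; what a row does not reach is not made up. A row lasts 1/10 s, in which the tool goes at most 50 mm and 8.59 degrees, less where a joint would pass 70% of its speed; a pose out of reach is approached as far as the arm can. A call is refused whole if a number of a shift passes 50 or a number of a turn 8.59, either way. A call with a gripper value outside its range is refused whole. The fingers move at their own pace and stop on an object; the grip force is fixed at half the most. Time passes only in rows, so rows that do not move let the fingers close. It gives the time, the measured TCP pose, the force and the opening at its end, in the units of the state.
- telemetry.observe(): the state, without advancing time (a new reading comes with each control period).
- cams.get_image(name): name is "side" or "top" or "wrist"; returns the picture (384x512x3 uint8, red, green, blue); there is no depth.
- cams.camera_params(name): a dict with "intrinsics" (3x3 intrinsics, pixels), "R" (3x3) and "t" (3): a world point X has camera coordinates R X + t. Camera axes: x right, y down, z forward; pixel columns grow to the right and rows downward; lengths in m; the calibration is good to about 2 mm. The wrist camera is an equidistant fisheye: a pixel r from the principal point sees the ray r / f radians off the axis. A picture is of the moment at which its call begins: read the wrist's pose just before it. camera_params takes no time and is no camera call; for the wrist camera it gives the pose at the moment of the call.
- order.finish_job(): hands the job in, once; it reports no verdict.
Trained networks look in the newest picture that a camera, given by its name, has taken for a name from the list of things; names that differ only in an ending like _2 or _b are one class to them, and where a whole thing is asked for, a point or a joint stands for the part that bears it (a point fixed in the world has none). Each returns a list of dicts, best first, with "confidence" (0 to 1); they miss things now and then, are a little off and sometimes report something else, mostly with a low value. They report only what shows in the picture. A call takes as long as a camera call. They do not tell look-alikes from the thing itself.
- finder.find_in(camera, name): "uv" ([column, row] in pixels, amid what is visible of it).
- finder.place_of(camera, name): "uv" ([column, row] in pixels: a listed point, or the origin of a listed thing).
The state is a dict: "time": time; "qpos": joint angles; "qvel": joint speeds; "effort": joint torques, N m; "position": TCP position; "orientation": TCP orientation; "wrist_force": force on the tool from outside, world axes, zero at the start; "ft_torque": the same for the moment, N m; "gripper_width": finger opening in m.
Only numpy, scipy, OpenCV 4.12 (cv2) and the standard library are available. Lean on these libraries where they do the work, as an engineer would, in place of code of your own. Each camera call takes 0.05 s, during which the arm holds its last target.

## Working session

There is one attempt and no reset: what is moved stays moved. The work goes in short steps, Python scripts to look and compute and a tool call to move; the robot and the scene stay as the last step left them, time stands still between calls to the robot, and variables do not carry over. Pictures are saved under pics/ and viewed, and the job is handed in when it is done.

Besides the shell and the picture viewer there is one more tool, called after "Request:" by a JSON object that holds its "api" and its "payload", one argument or row to a line. carry_out: Moves the arm, as the interface text tells. Its arguments: {"type":"object","properties":{"steps":{"type":"array"}},"required":["steps"]}

```bash
mkdir -p pics
cat > h.py <<'E'
import numpy as np,cv2
from station import telemetry,cams,order,finder
def save(n,f,crop=None,s=1):
    im=cams.get_image(n)[:,:,::-1]
    if crop: 
        a,b,c,d=crop; im=im[b:d,a:c]
    if s!=1: im=cv2.resize(im,None,fx=s,fy=s,interpolation=cv2.INTER_CUBIC)
    cv2.imwrite('pics/'+f,im)
def ray(n,uv,z,P=None):
    P=P or cams.camera_params(n);K=np.array(P['intrinsics']);R=np.array(P['R']);t=np.array(P['t'])
    x=(uv[0]-K[0,2])/K[0,0];y=(uv[1]-K[1,2])/K[1,1]
    if n=='wrist':
        r=np.hypot(x,y);d=np.array([x/r*np.sin(r),y/r*np.sin(r),np.cos(r)]) if r>0 else np.array([0,0,1.])
    else: d=np.array([x,y,1.])
    c=-R.T@t;d=R.T@d
    return c+d*(z-c[2])/d[2]
E
python3 - <<'E'
from h import *
s=telemetry.observe();print(s)
save('top','top0.png',s=1.5);
for n,z in [('brass_cap_top',.062),('green_button_top',.022),('red_button_top',.022),('loupe',0),('blue_setter',0),('black_setter',0)]:
    for d in finder.place_of('top',n): print('top',n,d,ray('top',d['uv'],z).round(4))
save('side','side0.png',s=1.5)
for n,z in [('brass_cap_top',.062),('green_button_top',.022)]:
    for d in finder.place_of('side',n): print('side',n,d,ray('side',d['uv'],z).round(4))
save('wrist','wrist0.png',s=1.5)
E
```

```text
{'time': 0.0, 'qpos': array([ 7.03289946e-01,  9.18616955e-02,  1.23189099e+00, -1.74444765e-05,
        1.81979737e+00, -5.67019161e-02]), 'qvel': array([-0.00056783, -0.00062224, -0.0003767 , -0.0006301 , -0.00113563,
        0.00115355]), 'effort': array([ 7.20848584e-04, -4.58729374e+01, -4.18033934e+01,  1.64166586e-04,
        1.13693567e-02,  2.83865194e-05]), 'position': array([0.43471505, 0.41317721, 0.24414626]), 'orientation': array([ 3.94390200e-01,  9.18942551e-01, -8.79820493e-04, -4.28768019e-04]), 'wrist_force': array([-0.76544842, -0.0493874 ,  0.08903521]), 'ft_torque': array([ 0.04237948, -0.0091192 , -0.04703248]), 'gripper_width': 0.08556510283064876}
top brass_cap_top {'uv': [302.8, 162.9], 'confidence': 0.59} [0.6172 0.0905 0.062 ]
top brass_cap_top {'uv': [263.9, 220.6], 'confidence': 0.5} [0.4733 0.1931 0.062 ]
top brass_cap_top {'uv': [369.1, 233.9], 'confidence': 0.45} [ 0.4339 -0.0668  0.062 ]
top green_button_top {'uv': [267.6, 165.7], 'confidence': 0.7} [0.6201 0.1806 0.022 ]
top green_button_top {'uv': [181.5, 251.2], 'confidence': 0.28} [0.4006 0.4111 0.022 ]
top red_button_top {'uv': [337.3, 168.3], 'confidence': 0.47} [ 0.6076 -0.0028  0.022 ]
top loupe {'uv': [180.3, 249.9], 'confidence': 0.66} [0.4034 0.4196 0.    ]
top blue_setter {'uv': [222.3, 227.4], 'confidence': 0.68} [0.4604 0.3063 0.    ]
top black_setter {'uv': [323.0, 225.9], 'confidence': 0.84} [0.4578 0.0381 0.    ]
side brass_cap_top {'uv': [334.6, 144.2], 'confidence': 0.63} [ 0.4323 -0.0533  0.062 ]
side brass_cap_top {'uv': [287.4, 195.8], 'confidence': 0.46} [0.4692 0.1936 0.062 ]
side green_button_top {'uv': [227.5, 192.1], 'confidence': 0.4} [0.6144 0.1868 0.022 ]
```

View pics/top0.png

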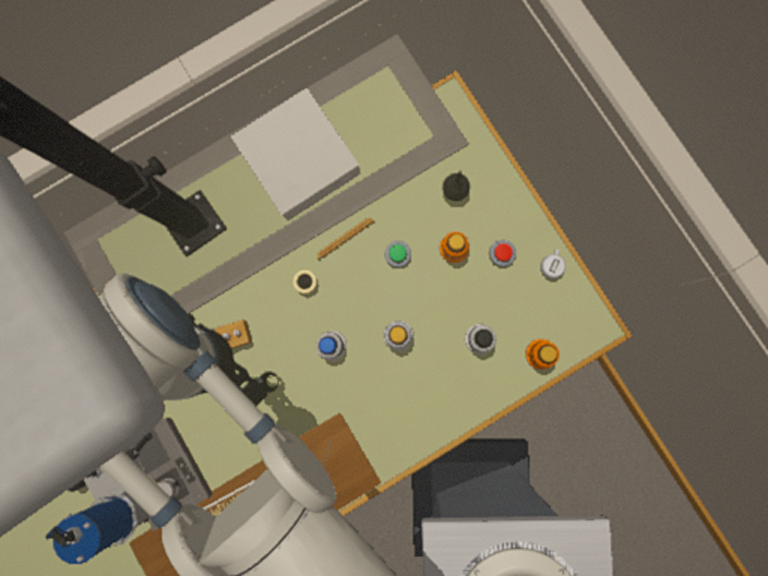

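View pics/side0.png

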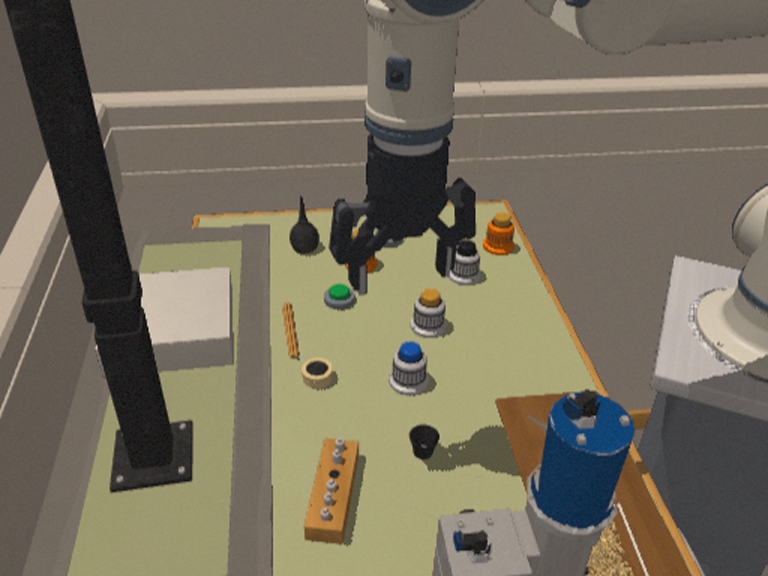

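View pics/wrist0.png

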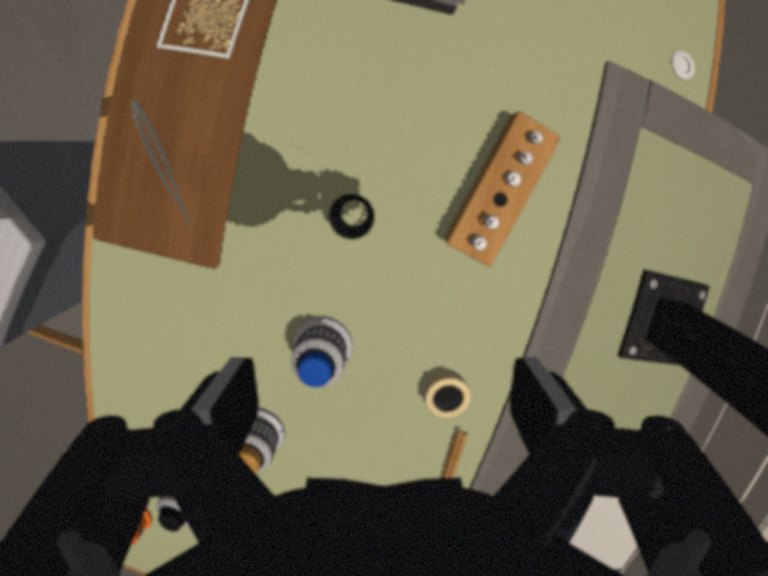

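```bash
python3 -c "
import cv2
a=cv2.imread('pics/top0.png')[195:405,240:600];cv2.imwrite('pics/top0c.png',cv2.resize(a,None,fx=2.2,fy=2.2,interpolation=2))"
```

```text
(no output)
```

View pics/top0c.png

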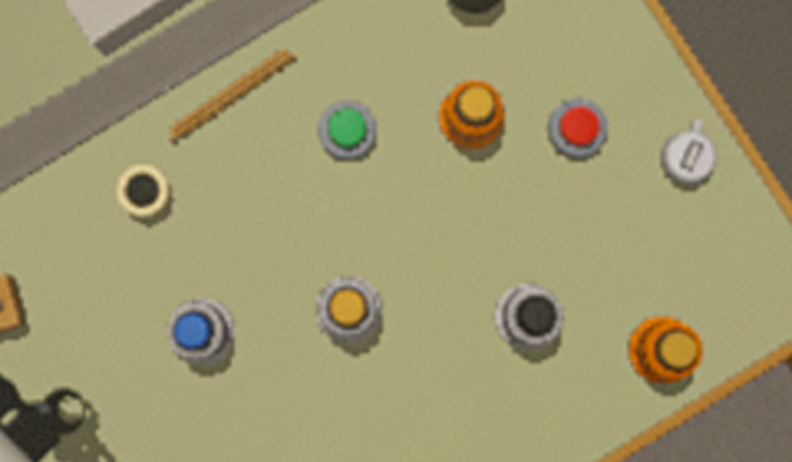

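The scene has three setter-shaped things with brass-coloured caps. In top-image pixels they are (264,221) with a grey body, (303,163) with an orange body and (363,234) with an orange body. The task asks for the silver-grey body, so (264,221) is the one, and the enlarged crop confirms it. The green button is at (267,166).

I'll shut the gripper and move above the setter at height.

Request:
{"api": "carry_out", "payload": {
  "steps": [
    [[-30, -20, 0], 0, 0],
    [[-30, -20, 0], 0, 0],
    [[-30, -20, 0], 0, 0],
    [[-30, -20, 0], 0, 0],
    [[-30, -20, 0], 0, 0],
    [[-30, -20, 0], 0, 0],
    [[0, 0, 0], 0, 0],
    [[0, 0, 0], 0, 0],
    [[0, 0, 0], 0, 0],
    [[0, 0, 0], 0, 0]
  ]
}}

```text
time: 1.55
position: [0.4717, 0.2013, 0.2452]
orientation: [0.394, 0.919, 0.0, -0.0]
wrist_force: [-0.2, -0.1, -0.1]
gripper_width: 0.0002
```

Run:
```python
from h import *
for cam in ['wrist','top','side']:
    P=cams.camera_params(cam)
    save(cam,cam+'1.png',s=1.5)
    for n,z in [('brass_cap_top',.062),('brass_setter',0),('green_button_top',.022),('green_button_base',0)]:
        for d in finder.place_of(cam,n): print(cam,n,d,ray(cam,d['uv'],z,P).round(4))
s=telemetry.observe();print({k:s[k] for k in ['time','position','orientation','wrist_force','gripper_width']})
```

```text
wrist brass_cap_top {'uv': [248.8, 184.6], 'confidence': 0.94} [0.4725 0.1889 0.062 ]
wrist brass_setter {'uv': [251.8, 169.2], 'confidence': 0.76} [0.4712 0.194  0.    ]
wrist brass_setter {'uv': [307.5, 97.9], 'confidence': 0.62} [0.4583 0.3086 0.    ]
wrist brass_setter {'uv': [123.0, 267.3], 'confidence': 0.61} [ 0.4302 -0.0551  0.    ]
wrist brass_setter {'uv': [327.0, 8.1], 'confidence': 0.35} [0.3933 0.415  0.    ]
wrist brass_setter {'uv': [176.5, 240.7], 'confidence': 0.18} [0.4639 0.046  0.    ]
wrist green_button_top {'uv': [329.7, 247.0], 'confidence': 0.85} [0.6164 0.1929 0.022 ]
top brass_cap_top {'uv': [304.2, 162.0], 'confidence': 0.57} [0.6195 0.0869 0.062 ]
top brass_cap_top {'uv': [366.2, 235.4], 'confidence': 0.43} [ 0.4303 -0.0595  0.062 ]
top brass_setter {'uv': [357.3, 235.0], 'confidence': 0.78} [ 0.4317 -0.051   0.    ]
top brass_setter {'uv': [300.4, 165.9], 'confidence': 0.75} [0.6209 0.0922 0.    ]
top green_button_top {'uv': [337.7, 166.4], 'confidence': 0.55} [ 0.6127 -0.0041  0.022 ]
top green_button_base {'uv': [263.5, 169.7], 'confidence': 0.38} [0.61
[... 267 characters left out ...]
 0.062 ]
side brass_setter {'uv': [333.5, 164.3], 'confidence': 0.87} [ 0.4288 -0.0575  0.    ]
side brass_setter {'uv': [285.0, 215.1], 'confidence': 0.86} [0.474 0.185 0.   ]
side brass_setter {'uv': [243.2, 175.0], 'confidence': 0.63} [0.6214 0.0817 0.    ]
side green_button_top {'uv': [227.1, 190.3], 'confidence': 0.66} [0.6181 0.181  0.022 ]
side green_button_base {'uv': [226.1, 199.9], 'confidence': 0.73} [0.6172 0.1891 0.    ]
{'time': 2.3, 'position': array([0.47195756, 0.20016146, 0.24529632]), 'orientation': array([3.94454608e-01, 9.18915427e-01, 7.48551838e-06, 7.49302689e-06]), 'wrist_force': array([-0.04614834, -0.10743789,  0.36939365]), 'gripper_width': 1.8415085302143142e-05}
```

View pics/wrist1.png

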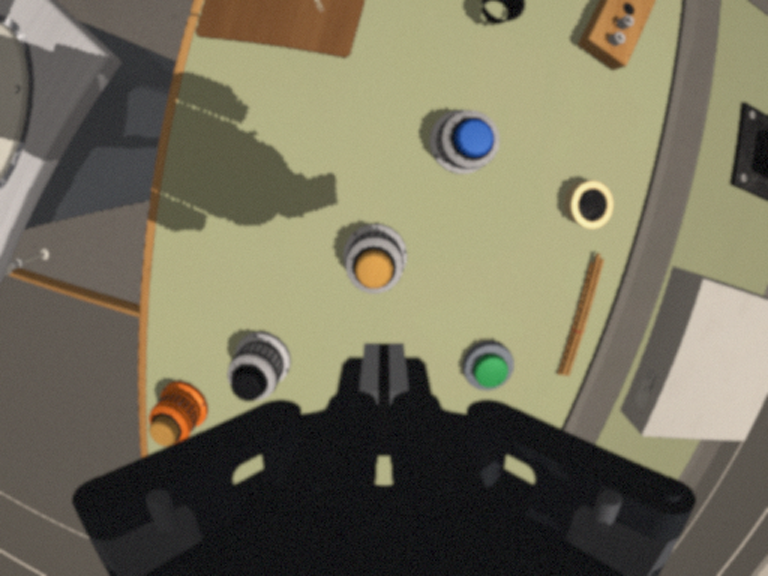

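View pics/side1.png

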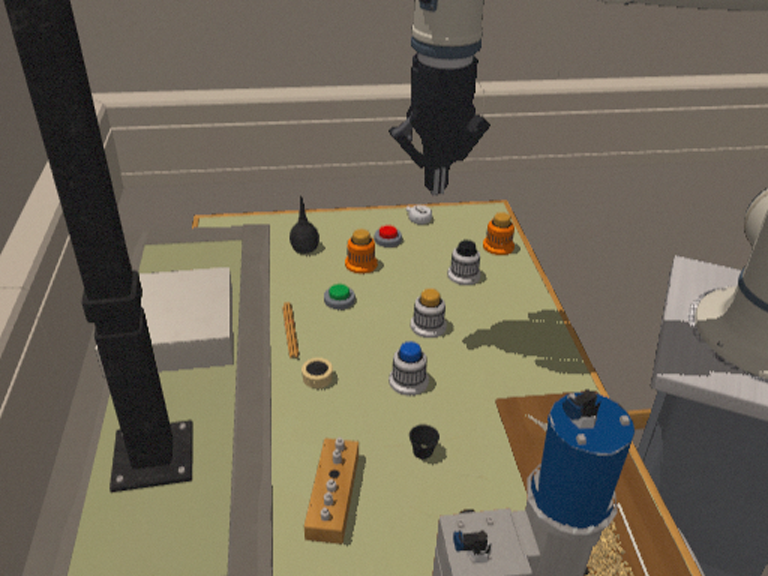

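The wrist view shows the brass cap on its grey body at (249,179) and the green button at (328,247), both in original pixels. I'll refine both positions from the colour-blob centroids.

```bash
cat >> h.py <<'E'
def blob(cam,uv,kind,z,show=None,rad=22,P=None):
    P=P or cams.camera_params(cam); im=cams.get_image(cam)
    hsv=cv2.cvtColor(im,cv2.COLOR_RGB2HSV).astype(int)
    if kind=='brass': m=(hsv[...,0]>10)&(hsv[...,0]<26)&(hsv[...,1]>120)
    else: m=(hsv[...,0]>50)&(hsv[...,0]<85)&(hsv[...,1]>110)
    yy,xx=np.mgrid[:m.shape[0],:m.shape[1]]
    m&=(np.hypot(xx-uv[0],yy-uv[1])<rad)
    n,l,st,c=cv2.connectedComponentsWithStats(m.astype(np.uint8))
    k=1+np.argmax(st[1:,4]); return c[k],st[k],ray(cam,c[k],z,P)
E
python3 - <<'E'
from h import *
for cam,uv,k,z in [('wrist',(249,180),'brass',.062),('top',(264,221),'brass',.062),('side',(287,197),'brass',.062),('wrist',(328,247),'green',.022),('top',(265,168),'green',.022),('side',(226,194),'green',.022)]:
    try: print(cam,k,blob(cam,uv,k,z))
    except Exception as e: print(cam,k,e)
E
```

```text
wrist brass (array([249.39306358, 177.6955684 ]), array([237, 165,  26,  26, 519], dtype=int32), array([0.46799133, 0.19378595, 0.062     ]))
top brass attempt to get argmax of an empty sequence
side brass (array([286.4469697 , 198.07575758]), array([280, 192,  13,  13, 132], dtype=int32), array([0.46838337, 0.20190028, 0.062     ]))
wrist green (array([327.13821138, 245.82655827]), array([317, 235,  22,  22, 369], dtype=int32), array([0.61273863, 0.19033326, 0.022     ]))
top green attempt to get argmax of an empty sequence
side green (array([225.83898305, 194.39830508]), array([219, 189,  14,  11, 118], dtype=int32), array([0.61413875, 0.19618068, 0.022     ]))
```

Run:
```python
from h import *
def cr(f,c,r,s):
    a=cv2.imread(f);x,y=int(c[0]*1.5),int(c[1]*1.5);a=a[y-r:y+r,x-r:x+r];return cv2.resize(a,(390,390),interpolation=2)
a=cr('pics/wrist1.png',(249,180),33,1);b=cr('pics/side1.png',(286,200),33,1)
cv2.imwrite('pics/c1.png',np.hstack([a,b]))
# project candidate
def proj(cam,X):
    P=cams.camera_params(cam);K=P['intrinsics'];c=np.array(P['R'])@X+P['t']
    r=np.hypot(c[0],c[1])
    if cam=='wrist':
        th=np.arctan2(r,c[2]);x,y=c[0]/r*th,c[1]/r*th
    else: x,y=c[:2]/c[2]
    return K[0][0]*x+K[0][2],K[1][1]*y+K[1][2]
for c in ['wrist','side']:
    print(c,[np.round(proj(c,np.array([.471,.192,z])),1) for z in (.048,.062)],[np.round(proj(c,np.array([.616,.189,z])),1) for z in (.012,.022)])
```

```text
wrist [array([250.5, 177.8]), array([250.3, 180.8])] [array([326.3, 244.7]), array([327.9, 247.9])]
side [array([286.5, 200.3]), array([286.9, 195.2])] [array([226.5, 195.9]), array([226.5, 192.4])]
```

View pics/c1.png

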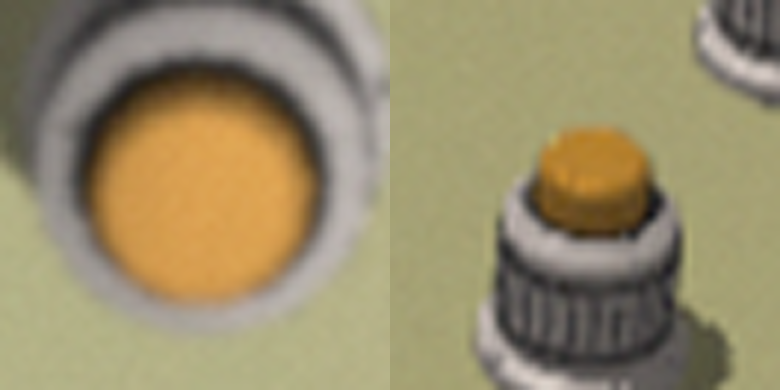

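Request:
{"api": "carry_out", "payload": {
  "steps": [
    [[-3, -7, 20], 0, 0],
    [[0, 0, 30], 0, 0],
    [[0, 0, 30], 0, 0],
    [[0, 0, 30], 0, 0],
    [[0, 0, 20], 0, 0],
    [[0, 0, 10], 0, 0],
    [[0, 0, 0], 0, 0],
    [[0, 0, 0], 0, 0],
    [[0, 0, 0], 0, 0]
  ]
}}

```text
time: 3.5
position: [0.4698, 0.1935, 0.1071]
orientation: [0.394, 0.919, 0.001, 0.001]
wrist_force: [0.1, -0.1, -0.2]
gripper_width: -0.0
```

Run:
```python
from h import *
s=telemetry.observe();print({k:s[k] for k in ['time','position','wrist_force']})
P=cams.camera_params('wrist')
save('wrist','wrist2.png',s=1.5)
for n,z in [('brass_cap_top',.062),('green_button_top',.022)]:
    for d in finder.place_of('wrist',n): print(n,d,ray('wrist',d['uv'],z,P).round(4))
save('side','side2.png',crop=(200,100,370,240),s=4)
```

```text
{'time': 3.5, 'position': array([0.46976937, 0.19350431, 0.10707049]), 'wrist_force': array([ 0.10239641, -0.11235739, -0.20871721])}
brass_cap_top {'uv': [256.1, 228.2], 'confidence': 0.83} [0.4715 0.1913 0.062 ]
brass_cap_top {'uv': [60.6, 355.8], 'confidence': 0.56} [ 0.4298 -0.0574  0.062 ]
```

View pics/wrist2.png

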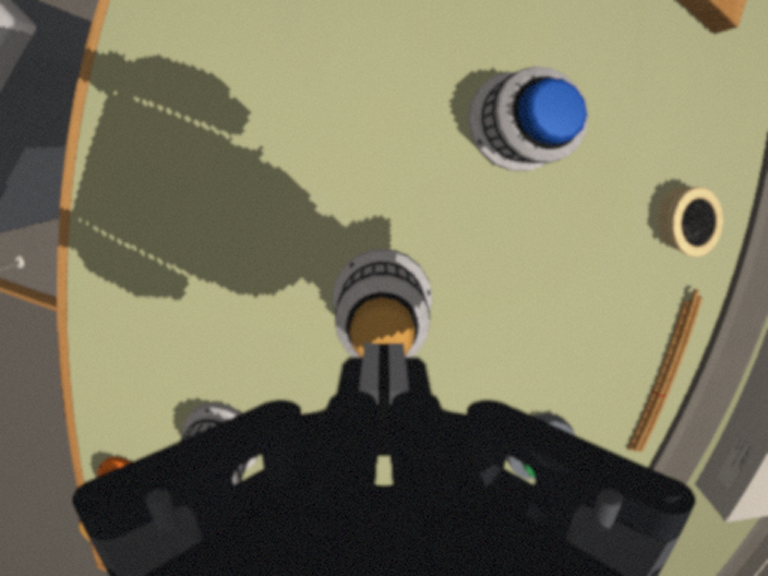

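View pics/side2.png

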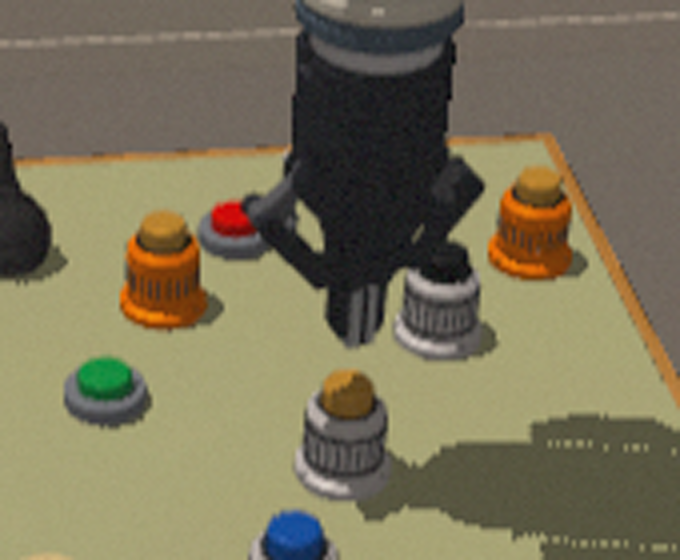

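The fingertips line up with the brass cap at about (256,222). I'll lower to just above it, then step down with force checks.

Request:
{"api": "carry_out", "payload": {
  "steps": [
    [[-1, 0, 10], 0, 0],
    [[0, 0, 10], 0, 0],
    [[0, 0, 5], 0, 0],
    [[0, 0, 2], 0, 0],
    [[0, 0, 0], 0, 0],
    [[0, 0, 0], 0, 0],
    [[0, 0, 0], 0, 0]
  ]
}}

```text
time: 4.4
position: [0.4699, 0.1926, 0.0787]
orientation: [0.394, 0.919, 0.0, 0.0]
wrist_force: [0.6, 0.1, -0.0]
gripper_width: -0.0001
```

Request:
{"api": "carry_out", "payload": {
  "steps": [
    [[0, 0, 2], 0, 0],
    [[0, 0, 0], 0, 0],
    [[0, 0, 0], 0, 0]
  ]
}}

```text
time: 4.7
position: [0.4696, 0.1925, 0.0763]
orientation: [0.394, 0.919, -0.0, 0.0]
wrist_force: [0.1, -0.0, -1.1]
gripper_width: 0.0002
```

Request:
{"api": "carry_out", "payload": {
  "steps": [
    [[0, 0, 2], 0, 0],
    [[0, 0, 0], 0, 0],
    [[0, 0, 0], 0, 0]
  ]
}}

```text
time: 5.0
position: [0.4698, 0.1926, 0.0745]
orientation: [0.394, 0.919, 0.0, 0.0]
wrist_force: [0.3, -0.6, 1.0]
gripper_width: -0.0
```

Request:
{"api": "carry_out", "payload": {
  "steps": [
    [[0, 0, 2], 0, 0],
    [[0, 0, 0], 0, 0],
    [[0, 0, 0], 0, 0]
  ]
}}

```text
time: 5.3
position: [0.4698, 0.1925, 0.0725]
orientation: [0.394, 0.919, 0.0, 0.0]
wrist_force: [0.6, 0.5, 2.7]
gripper_width: 0.0001
```

Request:
{"api": "carry_out", "payload": {
  "steps": [
    [[0, 0, 1], 0, 0],
    [[0, 0, 0], 0, 0],
    [[0, 0, 0], 0, 0]
  ]
}}

```text
time: 5.6
position: [0.4698, 0.1925, 0.0714]
orientation: [0.394, 0.919, 0.0, 0.0]
wrist_force: [0.8, 0.3, 3.1]
gripper_width: 0.0001
```

Run:
```python
from h import *
save('side','side3.png',crop=(240,150,340,230),s=7)
f=[]
for i in range(5):
    cams.get_image('top'); s=telemetry.observe(); f.append(s['wrist_force'])
print(np.mean(f,0),s['position'],s['time'])
```

```text
[1.56685156 0.39576768 3.08783904] [0.4697576  0.1925517  0.07138976] 5.9
```

View pics/side3.png

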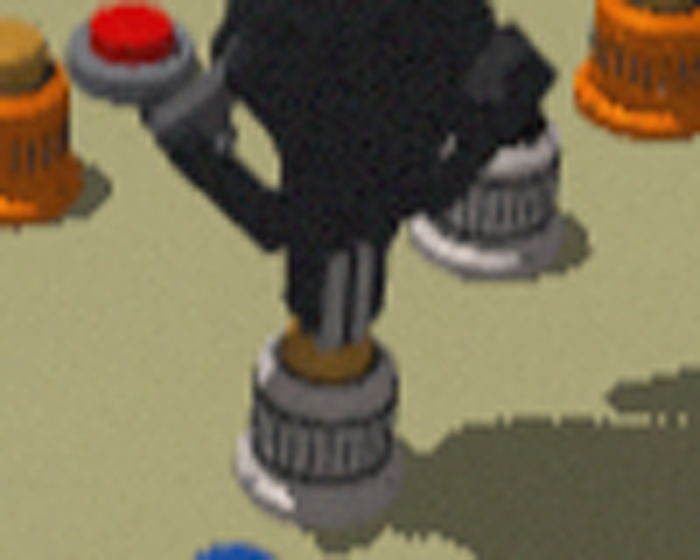

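The cap is pressed: 3.1 N agrees with about 4.5 mm of travel, short of the 10 mm stop. I'll withdraw straight up and go toward the green button.

Request:
{"api": "carry_out", "payload": {
  "steps": [
    [[0, 0, -3], 0, 0],
    [[0, 0, -5], 0, 0],
    [[0, 0, -12], 0, 0],
    [[0, 0, -30], 0, 0],
    [[0, 0, -40], 0, 0],
    [[0, 0, 0], 0, 0],
    [[0, 0, 0], 0, 0]
  ]
}}

```text
time: 6.6
position: [0.4701, 0.1927, 0.163]
orientation: [0.394, 0.919, 0.001, 0.001]
wrist_force: [0.7, -0.4, -0.2]
gripper_width: 0.0004
```

Request:
{"api": "carry_out", "payload": {
  "steps": [
    [[-20, 20, 0], 0, 0],
    [[-20, 20, 0], 0, 0],
    [[-20, 20, 0], 0, 0],
    [[-20, 20, 0], 0, 0],
    [[-20, 20, 0], 0, 0],
    [[-1, 3, 0], 0, 0],
    [[0, 0, 0], 0, 0],
    [[0, 0, 0], 0, 0],
    [[0, 0, 0], 0, 0]
  ]
}}

```text
time: 7.5
position: [0.613, 0.1904, 0.1614]
orientation: [0.394, 0.919, -0.0, -0.0]
wrist_force: [0.0, -0.5, -0.2]
gripper_width: -0.0
```

Run:
```python
from h import *
s=telemetry.observe();print({k:s[k] for k in ['time','position','wrist_force']})
P=cams.camera_params('wrist')
save('wrist','wrist4.png',s=1.5)
for n,z in [('brass_cap_top',.062),('green_button_top',.022)]:
    for d in finder.place_of('wrist',n): print(n,d,ray('wrist',d['uv'],z,P).round(4))
save('side','side4.png',crop=(200,100,370,240),s=4)
print(blob('side',(287,197),'brass',.062))
```

```text
{'time': 7.5, 'position': array([0.61295101, 0.19043426, 0.16139347]), 'wrist_force': array([ 0.01509749, -0.52559064, -0.18031761])}
brass_cap_top {'uv': [128.0, 81.0], 'confidence': 0.68} [0.4707 0.1907 0.062 ]
brass_cap_top {'uv': [186.7, 282.6], 'confidence': 0.43} [0.6223 0.0875 0.062 ]
green_button_top {'uv': [258.1, 189.5], 'confidence': 0.83} [0.6163 0.1894 0.022 ]
(array([286.51492537, 198.20149254]), array([280, 192,  14,  13, 134], dtype=int32), array([0.46810458, 0.20225082, 0.062     ]))
```

View pics/wrist4.png

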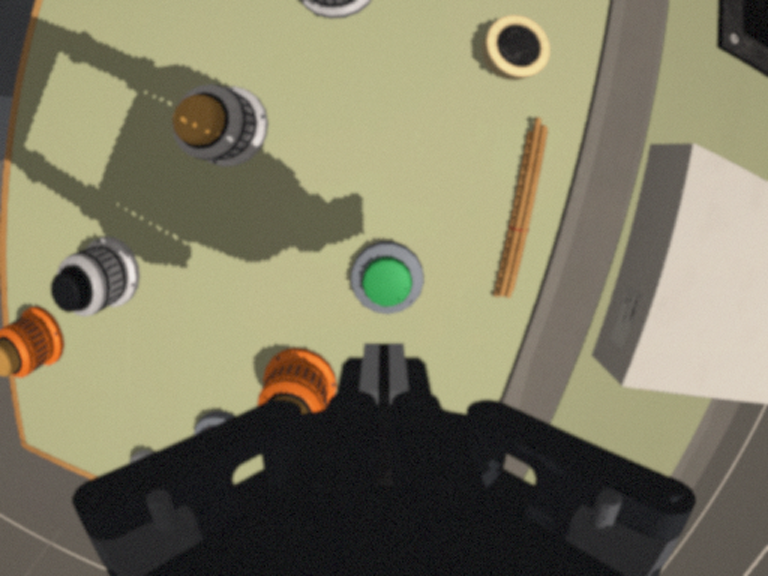

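View pics/side4.png

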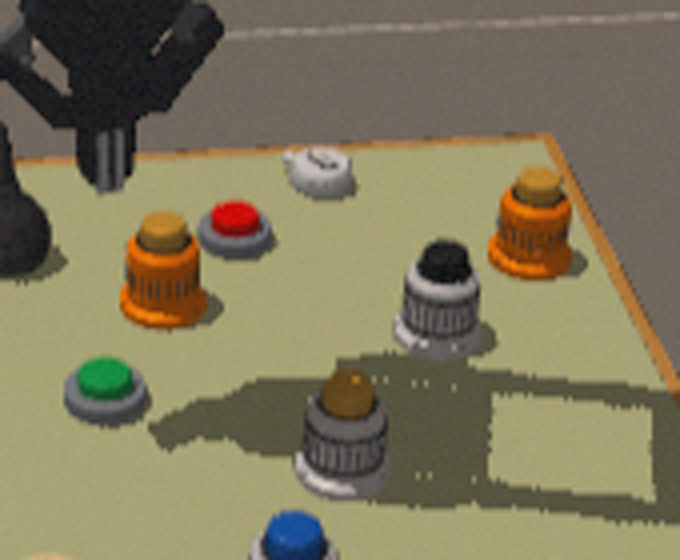

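The cap is back up and the setter's blob in the side view hasn't moved (286.5,198.2). The green button sits straight ahead at (258,188). Next I'll descend over it.

Request:
{"api": "carry_out", "payload": {
  "steps": [
    [[-1, 1, 20], 0, 0],
    [[0, 0, 30], 0, 0],
    [[0, 0, 30], 0, 0],
    [[0, 0, 25], 0, 0],
    [[0, 0, 12], 0, 0],
    [[0, 0, 3], 0, 0],
    [[0, 0, 0], 0, 0],
    [[0, 0, 0], 0, 0],
    [[0, 0, 0], 0, 0]
  ]
}}

```text
time: 8.65
position: [0.6162, 0.1905, 0.0433]
orientation: [0.394, 0.919, 0.001, 0.001]
wrist_force: [0.0, 0.0, 1.1]
gripper_width: 0.0002
```

Run:
```python
from h import *
save('side','side5.png',crop=(170,130,290,230),s=6)
```

```text
(no output)
```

View pics/side5.png

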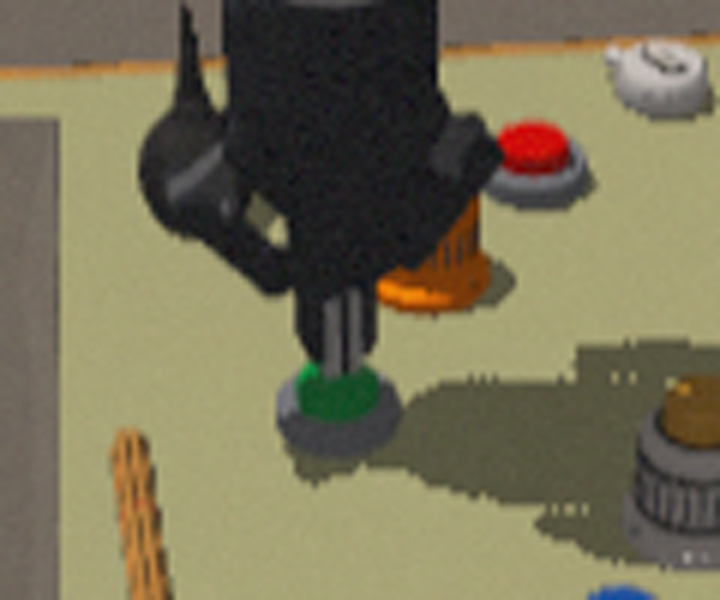

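Request:
{"api": "carry_out", "payload": {
  "steps": [
    [[0, 0, 3], 0, 0],
    [[0, 0, 3], 0, 0],
    [[0, 0, 2], 0, 0],
    [[0, 0, 1], 0, 0],
    [[0, 0, 0], 0, 0],
    [[0, 0, 0], 0, 0]
  ]
}}

```text
time: 9.3
position: [0.6155, 0.1903, 0.0328]
orientation: [0.394, 0.919, 0.0, 0.0]
wrist_force: [1.5, 0.0, 4.3]
gripper_width: -0.0002
```

Request:
{"api": "carry_out", "payload": {
  "steps": [
    [[0, 0, 2], 0, 0],
    [[0, 0, 0], 0, 0],
    [[0, 0, 0], 0, 0]
  ]
}}

```text
time: 9.6
position: [0.6156, 0.1903, 0.0306]
orientation: [0.394, 0.919, 0.0, 0.0]
wrist_force: [0.5, -0.1, 4.8]
gripper_width: 0.0001
```

Request:
{"api": "carry_out", "payload": {
  "steps": [
    [[0, 0, 1], 0, 0],
    [[0, 0, 0], 0, 0],
    [[0, 0, 0], 0, 0]
  ]
}}

```text
time: 9.9
position: [0.6155, 0.1903, 0.03]
orientation: [0.394, 0.919, 0.0, 0.0]
wrist_force: [0.2, -0.8, 7.5]
gripper_width: 0.0
```

Request:
{"api": "carry_out", "payload": {
  "steps": [
    [[0, 0, 1], 0, 0],
    [[0, 0, 0], 0, 0],
    [[0, 0, 0], 0, 0]
  ]
}}

```text
time: 10.2
position: [0.6156, 0.1903, 0.03]
orientation: [0.394, 0.919, 0.0, 0.001]
wrist_force: [-3.0, -1.2, 10.7]
gripper_width: 0.0001
```

The button has bottomed out: z holds at 0.030 while the force rises past 5 N to 10.7 N. I'll back away now.

Request:
{"api": "carry_out", "payload": {
  "steps": [
    [[0, 0, -3], 0, 0],
    [[0, 0, -6], 0, 0],
    [[0, 0, -15], 0, 0],
    [[0, 0, -30], 0, 0],
    [[0, 0, -40], 0, 0],
    [[0, 0, -30], 0, 0],
    [[0, 0, 0], 0, 0],
    [[0, 0, 0], 0, 0],
    [[0, 0, 0], 0, 0]
  ]
}}

```text
time: 11.1
position: [0.6144, 0.19, 0.1505]
orientation: [0.394, 0.919, -0.001, -0.001]
wrist_force: [-0.9, -0.8, -0.6]
gripper_width: -0.0003
```

Run:
```python
from h import *
s=telemetry.observe();print({k:s[k] for k in ['time','position','wrist_force','qvel']})
save('side','side6.png',s=1.5)
print(blob('side',(287,197),'brass',.062)[0],blob('side',(226,194),'green',.022)[0])
```

```text
{'time': 11.1, 'position': array([0.6144481 , 0.19001498, 0.15049687]), 'wrist_force': array([-0.92493175, -0.81279305, -0.63348025]), 'qvel': array([-0.00138894,  0.0105406 ,  0.01318855,  0.00086483,  0.00118882,
        0.00076321])}
[286.43703704 198.15555556] [225.8907563  194.36134454]
```

View pics/side6.png

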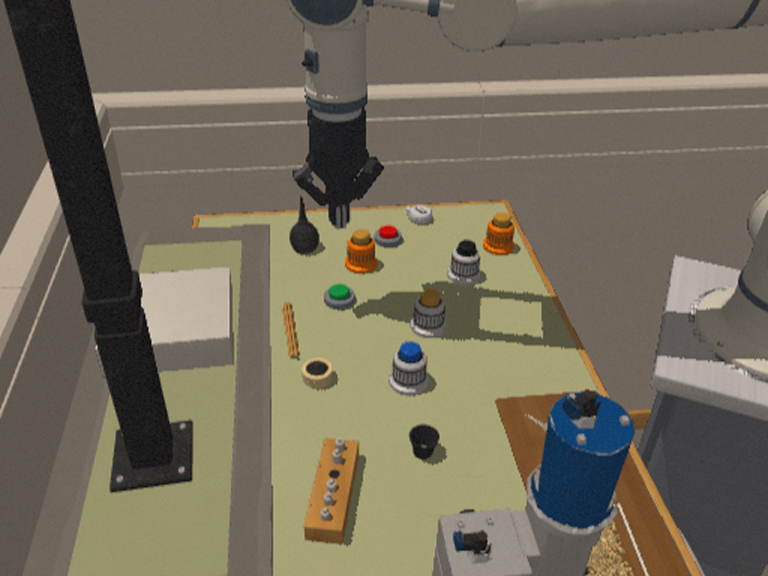

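Both caps are up, nothing has moved, and the arm is clear of everything.

```bash
python3 -c "
from h import *
print(order.finish_job())"
```

```text
the job is handed in; nothing more can be done
None
```

Both presses were done in the order asked, and I handed the job in at about 11 s of the 43 s allowed.

- **Brass setter:** I pressed the cap of the grey-bodied setter about 4.5 mm, at 3.1 N, well short of its 10 mm stop. After I withdrew straight up, the cap sprang back.
- **Green button:** I pressed it to its stop. The tool stayed at z = 0.030 m while the force rose from 4.8 N to 10.7 N, and then I backed away to about 12 cm above it.
- **Last checks:** In the side view, the brass cap and the green button were within 0.1 pixel of where they were before pressing. The red button, the loupe and the other setters look unmoved by eye. The wrist force was about zero within noise.
- **Disagreement:** The position estimates from the different cameras differed by a few millimetres in places. I aimed with the wrist view and checked it against side-view crops, and no check failed.

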